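Vent a bottle cap for the autoclave

ROBOT

A 7-joint arm with a two-finger parallel gripper is mounted at the origin on the work surface. World frame = base frame: x ahead of the robot, y to its left, z up, the work surface at z = 0. Lengths are in m, angles in rad, forces in N, time in s.
With the tool pointing down it reaches from about 0.375 to 0.925 m from the base axis. Payload 3.1 kg.
Tool frame: the origin (TCP) lies on the centre line of the jaws, within the pads' length; the fingertips stand 14 mm ahead of it and the grasp point (between the pads) lies 5 mm behind it; y points along the fingers, z is the direction in which the jaws open and shut, and the axes are right-handed (so a half turn about y gives the same grasp; the last joint's range is limited). The gripper opens to 85 mm and grips with 20 to 120 N. Pads are 22 mm wide; open, the fingers measure 114 mm over their backs; the gripper's body (76 mm by 85 mm) begins 54 mm behind the grasp point. The pads swing forward as they close: fully open they stand 13 mm farther back than shut.
Start: joints at [1.113, 0.383, 0.044, 1.598, -0.018, 1.161, -0.05], TCP at [0.229, -0.608, 0.245] pointing down, gripper open.
Joint ranges: [-2.61, 2.61], [-0.41, 2.15], [-1.48, 1.57], [0, 2.5], [-1.57, 4.71], [0.05, 1.97], [-2.85, 2.85]. Speed limits (rad/s): [2.79, 2.79, 3.14, 3.14, 3.14, 3.14, 3.14].

INTERFACE

Orientations are given as a unit quaternion [w, x, y, z].
In Python, from workcell import env gives the robot as it stands.
- The arm moves only by the tool send_rows, never from a script. Its argument "moves" is a list of rows, each a list of 5 numbers: the finger opening in mm, from 0 to 85.4, then the shift along the tool's x, y, z in mm, then the turn about the tool's y in degrees. A call has 1 to 5 rows; each row is the pose to reach, as a shift and turn from the pose measured when the call began, along the tool's axes at that moment; what a row does not reach only later rows make up. A row lasts 1/8 s, in which the tool goes at most 62.5 mm and 10.7 degrees, less where a joint would pass 70% of its speed; a pose out of reach is approached as far as the arm can. A call with a gripper value outside its range is refused whole. The fingers move at their own pace and stop on an object; "grip_force" is the grip in N (left out, the last holds). Time passes only in rows, so rows that repeat a pose let the fingers close. It gives the time, the measured TCP pose, the force and the opening at its end, in the units of the state.
- env.get_state(): the state, without advancing time (a new reading comes with each control period).
- env.snapshot(name): name is "side" or "top" or "wrist"; returns a dict with "pixels" (420x560x3 uint8, red, green, blue), "intrinsics" (3x3 intrinsics, pixels), "eye" and "rotation" of the camera in the world. Camera axes: x right, y up, looking along -z (the intrinsics and any distortion apply to the point x, -y, -z); pixel columns grow to the right and rows downward; lengths in m; the calibration is good to about 2 mm. A picture is of the moment at which its call begins. There is no depth.
- env.close_job(): hands the job in, once; it reports no verdict.
The state is a dict: "clock": time; "joint_positions": joint angles; "qvel": joint speeds; "joint_torque": joint torques, N m; "eef_pos": TCP position; "eef_rot": TCP orientation; "wrist_force": force on the tool from outside, world axes, zero at the start; "wrist_torque": the same for the moment, N m; "finger_gap": finger opening in m.
Only numpy, scipy, OpenCV 4.12 (cv2) and the standard library are available. Lean on these libraries where they do the work, as an engineer would, in place of code of your own. Each camera call takes 0.05 s, during which the arm holds its last target.

TASK

Get the bottle carrier ready for the autoclave. First lock the closed keeper bar: take the steel drop pin from the tube rack and push it down through the carrier's two ears and the bar's tab until its flange sits on the upper ear. Then screw the plain cap (the one without the vent filter) down fully home, back it off a quarter turn so that steam can escape, and finish while still holding the cap there in your grip, with the bottle standing in its cell, so that I can tape it; leave everything else on the bench undisturbed.

Things in the scene. Friction and masses are not known exactly. Their poses are not given: they have to be found in the camera images.
- carrier: Fixed steel bottle carrier: tray 112 x 262 mm, 4 mm thick, plates up to 84 mm high. Two square cells, centres at y = +52 and -52 mm. Origin on the bench between the cells, z up. A keeper bar closes the cells on the +x side; at its -y end its tab lies between two horizontal ears (30 x 30 x 4 mm), which an upright plate beyond their -y edge carries.
- pin_seat (a point): Centre of the hole in the upper ear, at that ear's upper face, 88 mm above the bench; axes as the carrier. 12 mm vertical holes with 1 mm chamfers go through the upper ear, the bar's tab (top 12.5 mm below this point, 5 mm thick) and the lower ear (top 24 mm below). The pin is seated when its flange lies on this face.
- keeper (a joint): Hinge of the keeper bar (vertical axis at the carrier's +y end), rad: 0 = closed on its stop, as at the start, holes in line; grows as the bar swings out, away from the bottles. Friction 0.25 N m.
- pin: Loose steel drop pin, about 60 g, upright in an end hole of the rack, hanging by its flange. Origin on its axis at the flange's underside (66 mm above the bench at the start), z up. Below: shank 10 mm thick, 42 mm long, last 6 mm tapered to 6 mm. Above: flange 22 mm wide, 4 mm thick, then a round knurled grip 20 mm wide from 6 to 44 mm. Its yaw does not matter.
- rack: Fixed plastic tube rack, 70 mm (its x) x 160 mm (its y), 66 mm high, origin on the bench under its centre. Two rows (x = -14, +14 mm) of six square 16 mm holes (y = -60 to 60 mm, 24 mm apart). The pin is at x = -14 mm, y = +60 or -60 mm; no tube stands within 45 mm of it, so fingers that close along the rack's x have room. Tube tops are 91 mm above the bench.
- bottle: Square amber glass bottle with the plain cap, 64 x 64 mm, about 0.36 kg, loose in one of the two cells with about 1 mm of play on each side, which keeps it from turning. Origin at the centre of its underside, on the tray (4 mm above the bench), z up through the neck. The glass shoulder ends 110 mm above the origin, below the cap.
- cap: Plain ribbed screw cap of that bottle, 52 mm across, 32 mm high, already started on the thread. Origin on its axis at its lower edge: 115 mm above the bottle's origin when fully home, 0.64 mm higher for each rad unscrewed. z up; its yaw turns with the cap. The neighbour's cap is as wide, its axis 104 mm away.
- cap_turn (a joint): Angle of the plain cap on its thread, rad: 0 = fully home on its stop; grows as it is unscrewed (anticlockwise seen from above). Right-hand thread, 4 mm a turn, so screwing on is clockwise from above. Starts between 2.1 and 3.3, can reach 4.2. Turning takes 0.12 N m; it stays where it is left. A quarter turn is 1.57.
- cap_top (a point): Centre of the plain cap's flat top face, 32 mm above the cap's lower edge.
- vented_bottle: Bystander: the same bottle in the other cell, its closed cap carrying a white round vent filter on top, 160 mm high over all. Origin at the centre of its underside.
- tube_a: Bystander: capped sample tube, 13 mm, 85 mm long, in the rack's end hole opposite the pin. Origin at its foot.
- tube_b: Bystander: capped sample tube in the middle of the rack. Origin at its foot.
- tube_c: Bystander: capped sample tube in the middle of the rack. Origin at its foot.
- beaker: Bystander: glass beaker, 70 mm wide, 90 mm high, standing on the bench. Origin at its underside.
- mortar: Bystander: white porcelain bowl, 110 mm wide, 55 mm high. Origin at its underside.
- tape_roll: Bystander: roll of beige tape lying flat, 96 mm wide, 19 mm high. Origin at its underside.
- marker: Bystander: black marker pen lying on the bench, 140 mm long. Origin under its middle.
Things that resemble listed ones, but are neither listed nor needed, are in the scene too. Leave any green or yellow look-alike of the bottle alone.

How it is judged:
By the outcome, as a careful person would: the job done as asked, in the order asked, and still so for the second after the job is handed in, while the arm keeps its last pose, push and grip.
It also fails if it takes over 64 s, if anything falls off the work surface, if the arm or the gripper's body presses on something with over 40 N, if the wrist force passes 120 N, or if a joint passes its speed limit or range.

## Working session

There is one attempt and no reset: what is moved stays moved. The work goes in short steps, Python scripts to look and compute and a tool call to move; the robot and the scene stay as the last step left them, time stands still between calls to the robot, and variables do not carry over. Pictures are saved under pics/ and viewed, and the job is handed in when it is done.

Besides the shell and the picture viewer there is one more tool, called as name(argument=value, ...) on one line, values as JSON. send_rows: Moves the arm, as the interface text tells. Its arguments: {"type":"object","properties":{"moves":{"type":"array"},"grip_force":{"type":"number"}},"required":["moves"]}

```bash
ls; mkdir -p pics
cat > h.py <<'E'
from workcell import env
import cv2, numpy as np, json
def snap(cam,name):
    s=env.snapshot(cam); cv2.imwrite(f'pics/{name}.png',s['pixels'][:,:,::-1])
    np.savez(f'pics/{name}.npz',K=s['intrinsics'],eye=s['eye'],R=s['rotation'],**{k:np.array(v) for k,v in s.items() if k not in('pixels','intrinsics','eye','rotation')})
    return s
def ray(name,u,v):
    d=np.load(f'pics/{name}.npz'); K=d['K']
    p=np.linalg.inv(K)@[u,v,1]; c=np.array([p[0],-p[1],-p[2]]); return d['eye'],d['R']@c
def at_z(name,u,v,z):
    e,r=ray(name,u,v); t=(z-e[2])/r[2]; return e+t*r
def proj(name,P):
    d=np.load(f'pics/{name}.npz'); c=d['R'].T@(np.array(P)-d['eye']); q=d['K']@[c[0],-c[1],-c[2]]; return q[:2]/q[2]
def crop(name,x0,y0,x1,y1,f):
    im=cv2.imread(f'pics/{name}.png')[y0:y1,x0:x1]; cv2.imwrite(f'pics/{name}_c{x0}_{y0}.png',cv2.resize(im,None,fx=f,fy=f,interpolation=cv2.INTER_CUBIC))
E
python3 - <<'E'
from h import *
for c in('side','top','wrist'):
    s=snap(c,c+'0'); print(c,{k:np.round(v,4).tolist() for k,v in s.items() if k!='pixels'})
print(env.get_state())
E
```

```text
pics
side {'intrinsics': [[520.0359, 0.0, 283.0494], [0.0, 520.0359, 205.773], [0.0, 0.0, 1.0]], 'eye': [-0.3412, 0.865, 0.9337], 'rotation': [-0.3203, -0.1809, 0.4384, 0.8201]}
top {'intrinsics': [[507.626, 0.0, 280.9336], [0.0, 507.626, 209.3536], [0.0, 0.0, 1.0]], 'eye': [0.3648, -0.0689, 1.4219], 'rotation': [0.71, 0.0506, -0.033, -0.7016]}
wrist {'intrinsics': [[293.9552, 0.0, 280.3715], [0.0, 293.9552, 210.1751], [0.0, 0.0, 1.0]], 'eye': [0.2976, -0.5805, 0.3722], 'rotation': [0.8133, -0.1204, 0.0846, -0.5629]}
{'clock': 0.15, 'joint_positions': array([ 1.11317823,  0.38366085,  0.04382943,  1.59920243, -0.01794126,
        1.16121475, -0.04989438]), 'qvel': array([-7.09588272e-05, -2.67408069e-03,  7.75247551e-05, -5.75215353e-03,
       -1.26031489e-03,  1.28031553e-03,  1.70456570e-03]), 'joint_torque': array([ 2.18330024e-03, -4.34054339e+01,  1.02699179e+00, -2.49978125e+01,
        1.07248599e-02,  7.30629195e-03,  1.12029792e-05]), 'eef_pos': array([ 0.22864075, -0.60770032,  0.24417174]), 'eef_rot': array([ 0.12640259, -0.12671189,  0.69641254, -0.69496478]), 'wrist_force': array([-0.58814969,  0.29481242,  0.51973288]), 'wrist_torque': array([ 0.04182533, -0.02681528,  0.0078689 ]), 'finger_gap': 0.08545296540767806}
```

```bash
python3 - <<'E'
s=open('h.py').read()
s=s.replace("import cv2,","from scipy.spatial.transform import Rotation as Ro\nimport cv2,").replace("R=s['rotation'],","R=Ro.from_quat(np.array(s['rotation'])[[1,2,3,0]]).as_matrix(),")
open('h.py','w').write(s)
E
python3 - <<'E'
from h import *
for c in('side','top','wrist'): snap(c,c+'1')
E
```

```text
(no output)
```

View pics/side0.png

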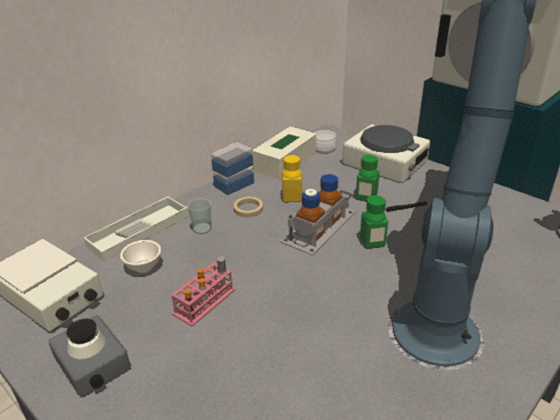

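View pics/top0.png

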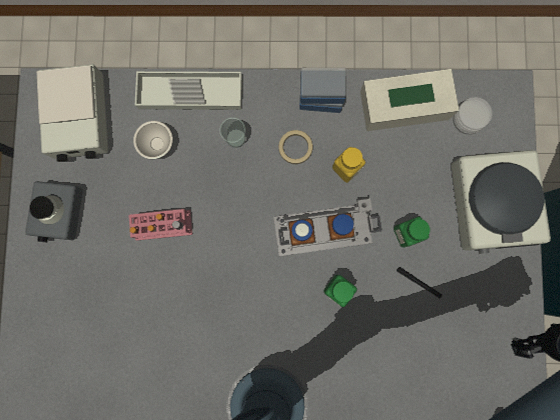

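View pics/wrist0.png

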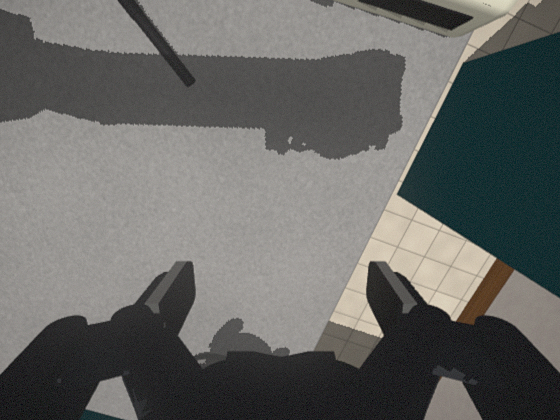

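Run:
```python
from h import *
crop('top1',265,180,395,270,6)
crop('top1',120,195,200,250,8)
crop('side1',270,165,370,260,6)
crop('side1',160,250,245,325,7)
```

```text
(no output)
```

View pics/top1_c265_180.png

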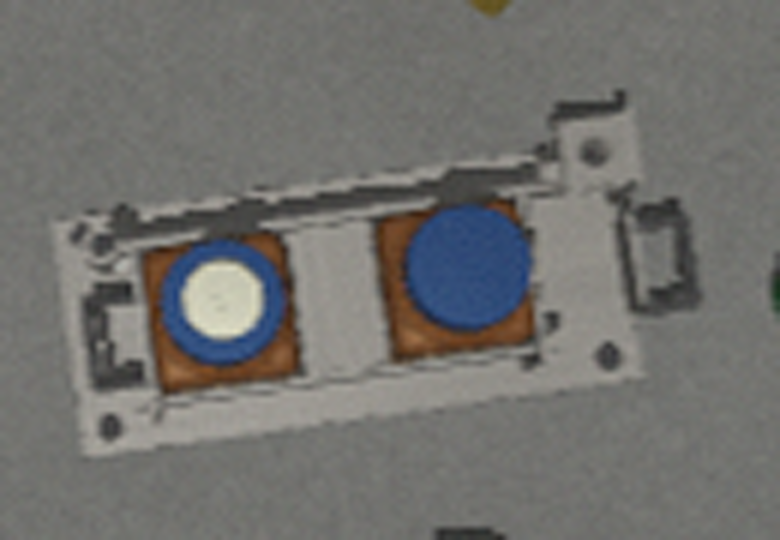

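View pics/top1_c120_195.png

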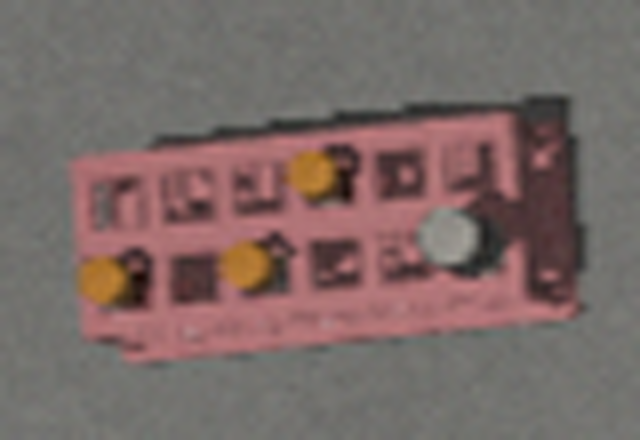

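View pics/side1_c270_165.png

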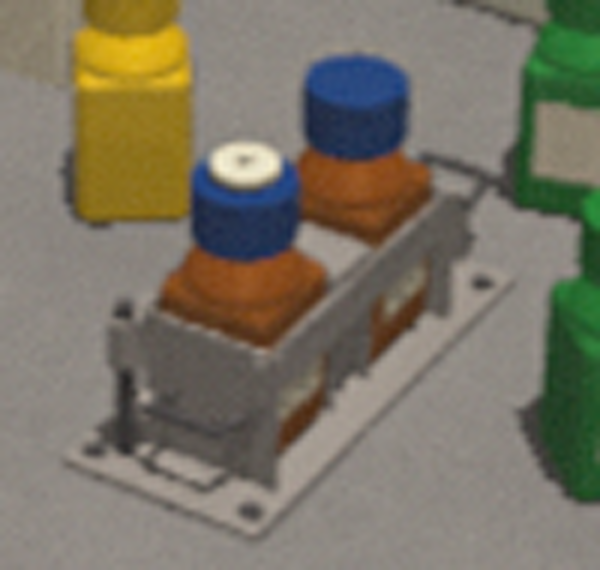

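View pics/side1_c160_250.png

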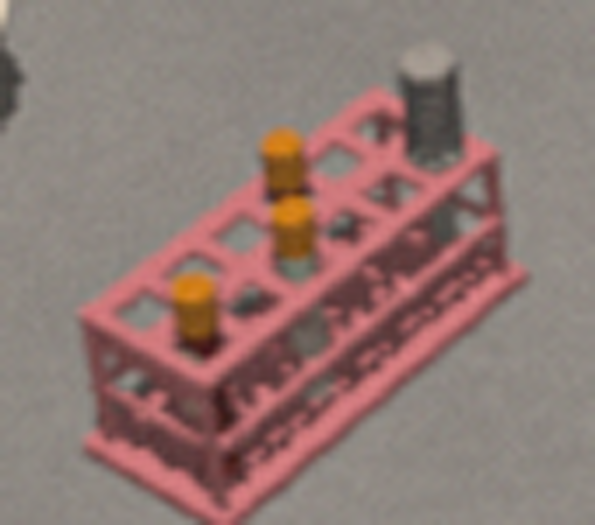

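Run:
```python
from h import *
def c(x,y,f,x0,y0): return (x+.5)/f-.5+x0,(y+.5)/f-.5+y0
T=lambda x,y,z:at_z('top1',*c(x,y,6,265,180),z)[:2]
R_=lambda x,y,z:at_z('top1',*c(x,y,8,120,195),z)[:2]
pr=lambda n,p:print(n,np.round(p,4))
pr('pin top',R_(447,237,.110)); pr('pin side',at_z('side1',*c(430,58,7,160,250),.110)[:2])
pr('seat',T(596,151,.088)); pr('cap',T(468,267,.153)); pr('capside',at_z('side1',*c(356,78,6,270,165),.153)[:2])
pr('vent',T(222,299,.156))
L=[T(53,222,.004),T(84,457,.004),T(644,372,.004)]
for l in L: pr('tray',l)
for p in [(70,157),(515,108),(80,338),(575,318)]: pr('rack',R_(*p,.066))
for p in [(108,280),(248,266),(313,173)]: pr('tube',R_(*p,.091))
d=L[2]-L[1]; print('yaw carrier (y axis = left)',np.degrees(np.arctan2(-d[1],-d[0]))-90)
a=R_(222,299,.156)-R_(222,299,.156); 
v=T(222,299,.156)-T(468,267,.153); print('bott',np.degrees(np.arctan2(v[1],v[0]))-90,np.linalg.norm(v))
r=R_(70,157,.066)-R_(515,108,.066);print('rack',np.degrees(np.arctan2(r[1],r[0]))-90)
r=R_(108,280,.091)-R_(248,266,.091);print('rack tubes',np.degrees(np.arctan2(r[1],r[0]))-90)
s=env.get_state(); q=s['eef_rot']; print(Ro.from_quat(q[[1,2,3,0]]).as_matrix().round(3))
```

```text
pin top [0.4787 0.2394]
pin side [0.4773 0.2387]
seat [ 0.5377 -0.2535]
cap [ 0.48   -0.1911]
capside [ 0.4809 -0.1925]
vent [ 0.4652 -0.0886]
tray [ 0.5125 -0.0116]
tray [ 0.403  -0.0277]
tray [ 0.4455 -0.2867]
rack [0.5083 0.3791]
rack [0.5265 0.2283]
rack [0.447  0.3727]
rack [0.4557 0.2055]
tube [0.4648 0.3561]
tube [0.47   0.3097]
tube [0.5011 0.2894]
yaw carrier (y axis = left) 9.324889067705811
bott 8.214207560399458 0.10349908889391385
rack 6.914291269129606
rack tubes 6.359664783812676
[[-0.936 -0.     0.352]
 [-0.352  0.001 -0.936]
 [ 0.    -1.    -0.001]]
```

```bash
cat >> h.py <<'E'
def goto(x,y,z,yaw):
    "yaw = heading in deg of tool z in the world (mod 180 allowed)"
    s=env.get_state(); M=Ro.from_quat(s['eef_rot'][[1,2,3,0]]).as_matrix()
    d=M.T@(np.array([x,y,z])-s['eef_pos'])*1000
    h=np.degrees(np.arctan2(M[1,2],M[0,2])); t=-(yaw-h)
    print('clk',round(s['clock'],2),'pos',s['eef_pos'].round(4),'head',round(h,2),'gap',round(s['finger_gap']*1000,1),'F',s['wrist_force'].round(1),'T',s['wrist_torque'].round(2),'j7',s['joint_positions'][6].round(2),'down',M[:,1].round(4))
    print('shift',d.round(1),'turn',round((t+180)%360-180,1))
E
python3 -c "
from h import *
goto(.46,-.2,.28,-25)
goto(.478,.239,.24,6.6)"
```

```text
clk 0.3 pos [ 0.2288 -0.6081  0.2448] head -69.38 gap 85.6 F [ 0.5 -0.4 -0.3] T [ 0.04 -0.05  0.02] j7 -0.05 down [-4.e-04  9.e-04 -1.e+00]
shift [-360.1  -34.9 -300.5] turn -44.4
clk 0.3 pos [ 0.2288 -0.6081  0.2448] head -69.38 gap 85.6 F [ 0.5 -0.4 -0.3] T [ 0.04 -0.05  0.02] j7 -0.05 down [-4.e-04  9.e-04 -1.e+00]
shift [-531.5    5.4 -705.1] turn -76.0
```

send_rows(moves=[[85,-360,-35,-300,-44],[85,-360,-35,-300,-44],[85,-360,-35,-300,-44],[85,-360,-35,-300,-44],[85,-360,-35,-300,-44]])

```text
clock: 0.92
eef_pos: [0.3834, -0.3355, 0.2688]
eef_rot: [-0.378, 0.378, -0.597, 0.597]
wrist_force: [0.4, -0.1, 0.5]
finger_gap: 0.085
```

```bash
python3 -c "
from h import *
goto(.46,-.2,.28,-25)
goto(.478,.239,.24,6.6)"
```

```text
clk 0.93 pos [ 0.3834 -0.3355  0.2688] head -25.31 gap 85.0 F [ 0.4 -0.1  0.5] T [-0.01 -0.04  0.01] j7 0.17 down [ 3.e-04  1.e-04 -1.e+00]
shift [-155.3  -11.1   11.4] turn -0.3
clk 0.93 pos [ 0.3834 -0.3355  0.2688] head -25.31 gap 85.0 F [ 0.4 -0.1  0.5] T [-0.01 -0.04  0.01] j7 0.17 down [ 3.e-04  1.e-04 -1.e+00]
shift [-559.8   28.9 -160. ] turn -31.9
```

send_rows(moves=[[85,-155,-10,10,0],[85,-155,-10,10,0],[85,-155,-10,10,0]])

```text
clock: 1.3
eef_pos: [0.4605, -0.1954, 0.2796]
eef_rot: [-0.381, 0.379, -0.596, 0.597]
wrist_force: [0.5, 0.6, 0.3]
finger_gap: 0.0855
```

```bash
python3 -c "
from h import *
snap('wrist','w2')
goto(.478,.239,.22,6.6)"
```

```text
clk 1.35 pos [ 0.4626 -0.1914  0.2799] head -24.67 gap 85.2 F [ 1.4  2.7 -0.5] T [ 0.2  -0.07  0.  ] j7 -0.15 down [ 0.0039  0.0028 -1.    ]
shift [-397.3   61.2 -165.8] turn -31.3
```

View pics/w2.png

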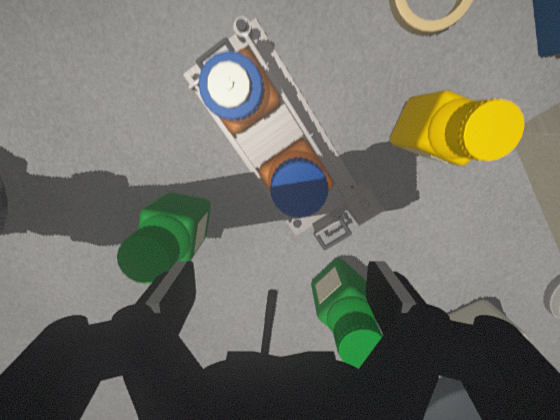

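send_rows(moves=[[60,-397,30,-166,-31],[60,-397,30,-166,-31],[60,-397,30,-166,-31],[60,-397,30,-166,-31],[60,-397,30,-166,-31]])

```text
clock: 1.98
eef_pos: [0.4722, 0.113, 0.2594]
eef_rot: [0.528, -0.525, 0.471, -0.473]
wrist_force: [1.6, 0.7, -0.6]
finger_gap: 0.0601
```

```bash
python3 -c "
from h import *
goto(.478,.239,.20,6.6)"
```

```text
clk 1.98 pos [0.4722 0.113  0.2594] head 6.24 gap 60.1 F [ 1.6  0.7 -0.6] T [-0.04 -0.08 -0.04] j7 -0.27 down [ 0.0052  0.0021 -1.    ]
shift [-124.5   59.7   19.1] turn -0.4
```

send_rows(moves=[[60,-80,50,19,0],[60,-80,50,19,0],[60,-80,50,19,0],[60,-80,50,19,0]])

```text
clock: 2.48
eef_pos: [0.4831, 0.1933, 0.2097]
eef_rot: [0.528, -0.525, 0.471, -0.474]
wrist_force: [-0.2, 0.2, 0.1]
finger_gap: 0.0597
```

```bash
python3 -c "
from h import *
snap('wrist','w3');crop('w3',130,0,430,300,2)
goto(.478,.239,.20,6.6)"
```

```text
clk 2.52 pos [0.4835 0.1929 0.2101] head 6.09 gap 60.2 F [ 0.8 -0.3 -0.2] T [-0.01  0.05  0.01] j7 -0.52 down [ 0.0062  0.0011 -1.    ]
shift [-46.4  10.1  -0.7] turn -0.5
```

View pics/w3_c130_0.png

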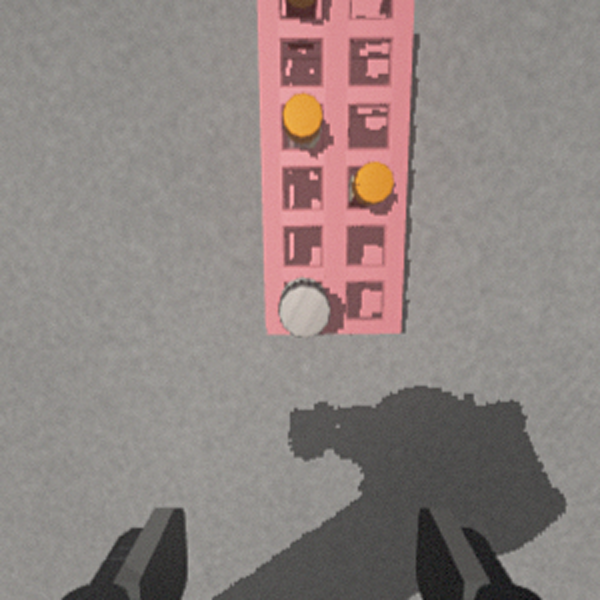

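```bash
python3 -c "
from h import *
print(at_z('w3',281.9,155.6,.110)); d=np.load('pics/w3.npz');print(d['eye'],d['R'].round(3))
q=[at_z('w3',130+a/2,b/2,.066)[:2] for a,b in [(267,333),(402,333),(281,168),(302,247),(302,62),(366,127)]];
for i in q: print(i)
v=q[4]-q[3];print(np.degrees(np.arctan2(v[1],v[0]))-90)
goto(.478,.239,.13,6.6)"
```

```text
[0.47919431 0.24307222 0.11      ]
[0.47423598 0.26808982 0.33797954] [[ 0.994 -0.101 -0.036]
 [ 0.107  0.952  0.288]
 [ 0.005 -0.29   0.957]]
[0.4643114  0.22651582]
[0.5264419  0.23316181]
[0.46387783 0.29743504]
[0.4762974  0.26617608]
[0.46850154 0.33815668]
[0.49782261 0.31712619]
6.181329862359547
clk 2.52 pos [0.4835 0.1929 0.2101] head 6.09 gap 60.2 F [ 0.8 -0.3 -0.2] T [-0.01  0.05  0.01] j7 -0.52 down [ 0.0062  0.0011 -1.    ]
shift [-46.4  80.1  -1.1] turn -0.5
```

send_rows(moves=[[50,-48,80,-1,0],[50,-48,80,-1,0],[50,-48,80,-1,0],[50,-48,80,-1,0]])

```text
clock: 3.02
eef_pos: [0.4796, 0.2392, 0.1315]
eef_rot: [0.527, -0.523, 0.471, -0.476]
wrist_force: [-0.4, -0.6, 1.0]
finger_gap: 0.0497
```

```bash
python3 -c "
from h import *
snap('wrist','w4')
goto(.4785,.241,.089,6.3)
print(proj('w4',env.get_state()['eef_pos']))
"
```

```text
clk 3.08 pos [0.4799 0.2394 0.1319] head 5.93 gap 50.4 F [-0.3 -0.8  0. ] T [-0.04  0.   -0.04] j7 -0.7 down [ 0.0096  0.0011 -1.    ]
shift [-1.7 42.8 -1.7] turn -0.4
[281.61065202 281.09088877]
```

View pics/w4.png

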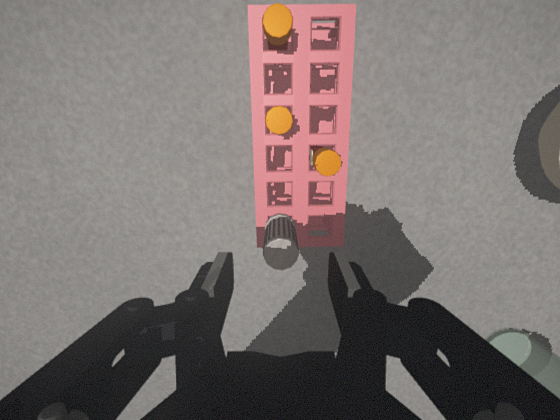

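```bash
python3 -c "
from h import *
crop('w4',230,190,340,290,7)
print(at_z('w4',281,254,.110))
"
```

```text
[0.47941463 0.24352905 0.11      ]
```

View pics/w4_c230_190.png

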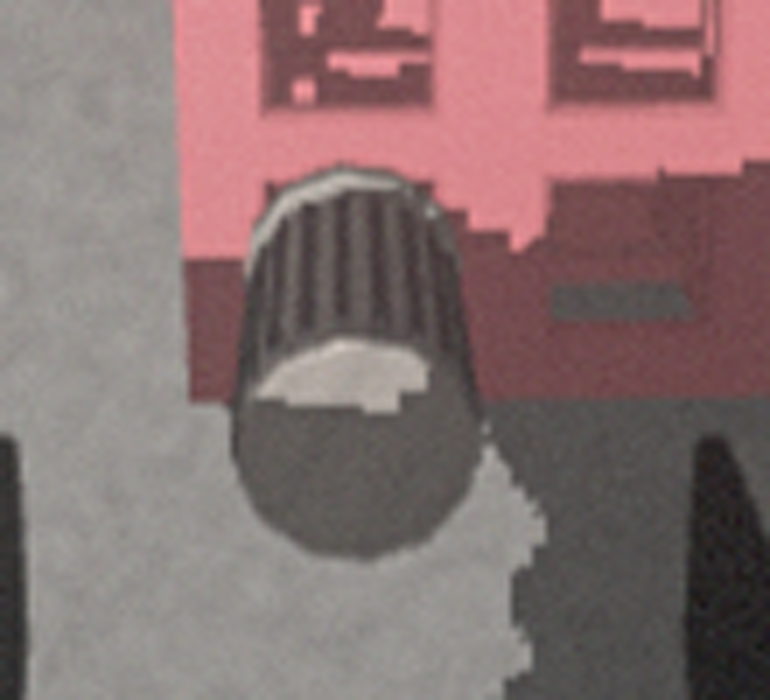

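send_rows(moves=[[50,-4,43,-1,0],[50,-4,43,-1,0],[50,-4,43,-1,0]])

```text
clock: 3.45
eef_pos: [0.4801, 0.2431, 0.0904]
eef_rot: [0.528, -0.522, 0.471, -0.476]
wrist_force: [1.1, 0.4, 1.5]
finger_gap: 0.0495
```

send_rows(moves=[[0,0,0,0,0],[0,0,0,0,0],[0,0,0,0,0],[0,0,0,0,0]], grip_force=50)

```text
clock: 3.95
eef_pos: [0.4812, 0.2435, 0.0922]
eef_rot: [0.529, -0.521, 0.47, -0.477]
wrist_force: [-1.4, -2.1, 5.7]
finger_gap: 0.0185
```

```bash
python3 -c "
from h import *
snap('wrist','w5')
goto(.479,.243,.17,6.3)
"
```

```text
clk 4.0 pos [0.4812 0.2435 0.0922] head 5.87 gap 18.6 F [-0.8 -0.9  6.7] T [-0.26  0.3   0.01] j7 -0.76 down [ 0.0139  0.0016 -0.9999]
shift [  0.3 -77.8  -1.1] turn -0.4
```

View pics/w5.png

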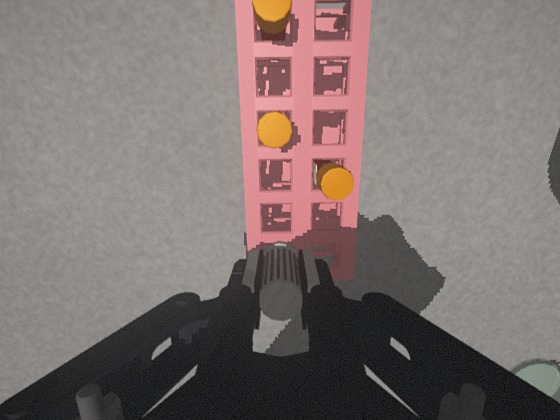

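send_rows(moves=[[0,0,-170,0,0],[0,0,-170,0,0],[0,0,-170,0,0],[0,0,-170,0,0],[0,0,-170,0,0]])

```text
clock: 4.62
eef_pos: [0.4782, 0.2428, 0.2616]
eef_rot: [0.528, -0.522, 0.47, -0.477]
wrist_force: [1.0, -0.9, -1.9]
finger_gap: 0.0188
```

```bash
python3 -c "
from h import *
snap('wrist','w6');snap('side','s6');crop('s6',160,150,300,325,4)
goto(.52,-.2,.26,9)
"
```

```text
clk 4.72 pos [0.4776 0.2424 0.2602] head 5.87 gap 18.6 F [-0.5 -1.8 -0.4] T [ 0.    0.02 -0.02] j7 -0.6 down [ 1.050e-02 -1.000e-04 -9.999e-01]
shift [444.4   0.7  -3.1] turn -3.1
```

View pics/w6.png

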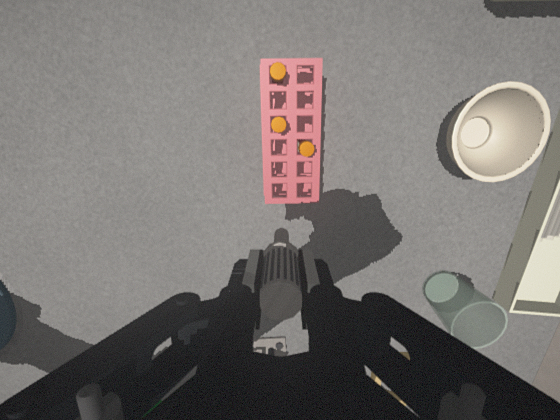

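View pics/s6_c160_150.png

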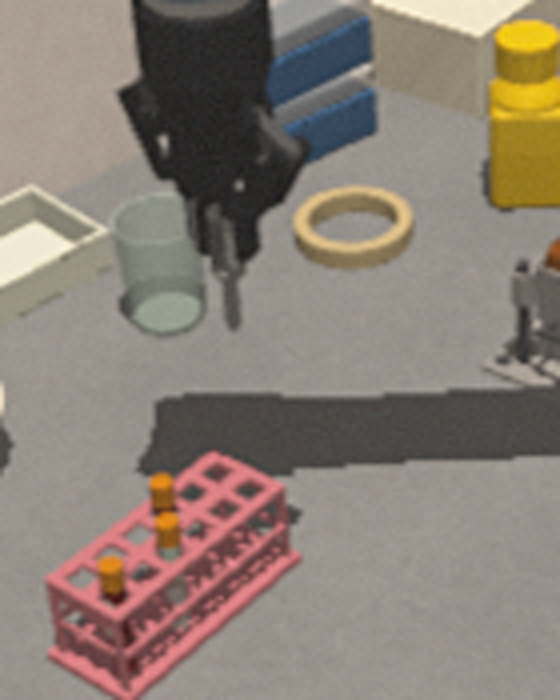

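```bash
python3 -c "
from h import *
goto(.55,-.31,.265,9)
"
```

```text
clk 4.72 pos [0.4776 0.2424 0.2602] head 5.87 gap 18.6 F [-0.5 -1.8 -0.4] T [ 0.    0.02 -0.02] j7 -0.6 down [ 1.050e-02 -1.000e-04 -9.999e-01]
shift [556.9  -4.   15.6] turn -3.1
```

send_rows(moves=[[0,557,-4,16,-3],[0,557,-4,16,-3],[0,557,-4,16,-3],[0,557,-4,16,-3],[0,557,-4,16,-3]])

```text
clock: 5.35
eef_pos: [0.5177, -0.0686, 0.2619]
eef_rot: [0.539, -0.535, 0.458, -0.462]
wrist_force: [1.1, 0.1, -0.6]
finger_gap: 0.0187
```

```bash
python3 -c "
from h import *
goto(.55,-.31,.265,9)
"
```

```text
clk 5.35 pos [ 0.5177 -0.0686  0.2619] head 8.88 gap 18.7 F [ 1.1  0.1 -0.6] T [-0.   -0.04 -0.01] j7 0.12 down [ 7.3e-03  6.0e-04 -1.0e+00]
shift [243.5  -3.   -5.4] turn -0.1
```

send_rows(moves=[[0,243,-3,-5,0],[0,243,-3,-5,0],[0,243,-3,-5,0],[0,243,-3,-5,0],[0,243,-3,-5,0]])

```text
clock: 5.98
eef_pos: [0.547, -0.3174, 0.2616]
eef_rot: [0.535, -0.534, 0.462, -0.464]
wrist_force: [-0.1, 1.1, -0.9]
finger_gap: 0.0183
```

```bash
python3 -c "
from h import *
snap('wrist','w7');snap('top','t7')
goto(.5377,-.2535,.17,9)
"
```

```text
clk 6.08 pos [ 0.549  -0.3097  0.2623] head 8.76 gap 18.7 F [ 0.1  1.  -1.2] T [ 0.05 -0.01  0.04] j7 0.48 down [ 0.0037  0.0037 -1.    ]
shift [-57.   92.5  -3. ] turn -0.2
```

View pics/w7.png

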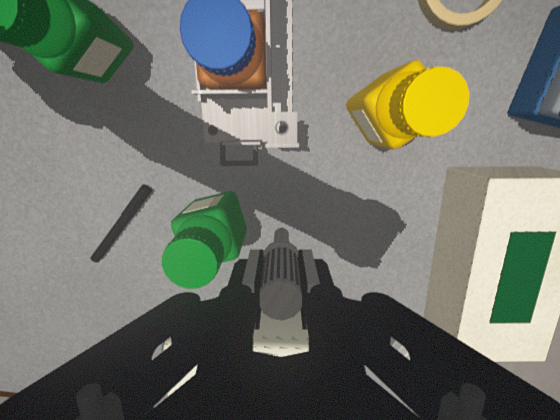

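```bash
python3 -c "
from h import *
snap('wrist','w8'); crop('w8',170,60,330,190,5)
crop('w8',240,210,330,330,5)
goto(.5377,-.2535,.17,9)
"
```

```text
clk 6.12 pos [ 0.5498 -0.3078  0.2629] head 8.94 gap 18.6 F [ 0.8  0.4 -1.2] T [ 0.06 -0.04 -0.05] j7 0.48 down [ 0.0046  0.0037 -1.    ]
shift [-55.3  93.1  -3.9] turn -0.1
```

View pics/w8_c170_60.png

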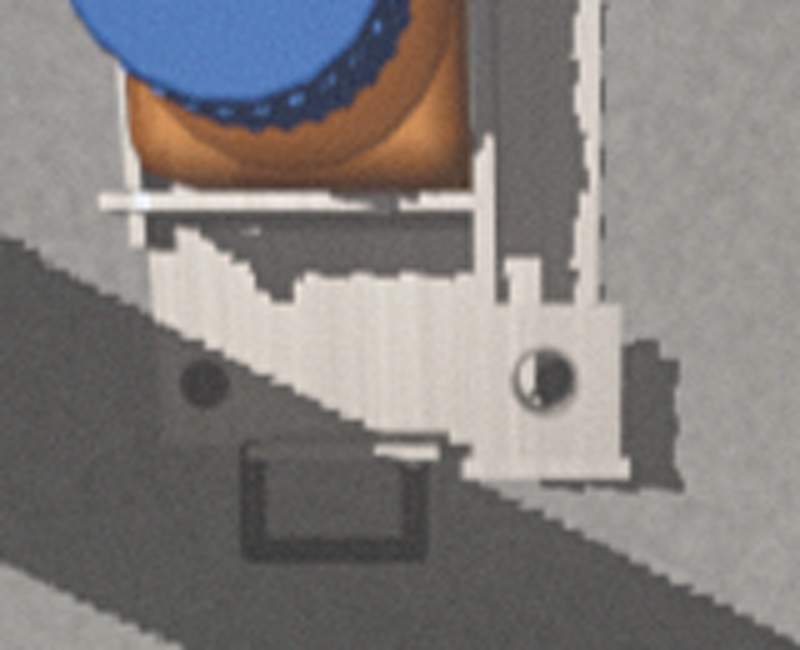

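View pics/w8_c240_210.png

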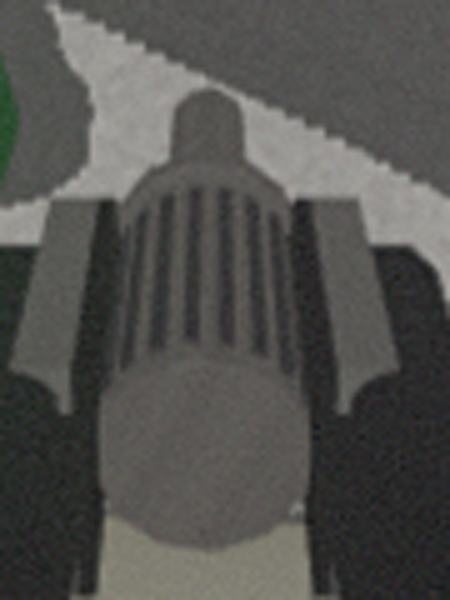

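```bash
python3 -c "
from h import *
c=lambda x,y,f,x0,y0:((x+.5)/f-.5+x0,(y+.5)/f-.5+y0)
print('seat',at_z('w8',*c(544,379,5,170,60),.088))
t=np.array([.5498,-.3078,.2629])
top=at_z('w8',*c(206,452,5,240,210),t[2]+.018)
print('pintop',top,top-t)
# predicted tip circle for vertical pin under top
for dy in(0,): print('tip px',proj('w8',top-[0,0,.086]), 'crop',(proj('w8',top-[0,0,.086])-[240,210])*5)
print('TCP axis px top',(proj('w8',t+[0,0,.018])-[240,210])*5)
e=[(480,303),(622,303),(465,478),(630,470)]
for p in e: print(at_z('w8',*c(*p,5,170,60),.088)[:2])
for p in[(205,385)]: print('trayhole',at_z('w8',*c(*p,5,170,60),.004)[:2])
"
```

```text
seat [ 0.53802994 -0.2486663   0.088     ]
pintop [ 0.54867711 -0.30805166  0.2809    ] [-0.00112289 -0.00025166  0.018     ]
tip px [280.21708424 229.66477637] crop [201.08542121  98.32388184]
TCP axis px top [217.36470407 449.18370692]
[ 0.523394  -0.2362276]
[ 0.55103597 -0.23197516]
[ 0.52506868 -0.27043843]
[ 0.55800937 -0.26375671]
trayhole [ 0.45299463 -0.26688466]
```

```bash
python3 -c "
from h import *
print(at_z('top1',420,229,.155),at_z('w8',190,262,.155),at_z('side1',376,203,.155))
goto(.5385,-.2484,.180,9)
"
```

```text
[ 0.46965609 -0.38282088  0.155     ] [ 0.47691275 -0.36488407  0.155     ] [ 0.29640617 -0.16794283  0.155     ]
clk 6.12 pos [ 0.5498 -0.3078  0.2629] head 8.94 gap 18.6 F [ 0.8  0.4 -1.2] T [ 0.06 -0.04 -0.05] j7 0.48 down [ 0.0046  0.0037 -1.    ]
shift [-60.2  83.1  -2.3] turn -0.1
```

send_rows(moves=[[0,-60,50,-2,0],[0,-60,83,-2,0],[0,-60,83,-2,0],[0,-60,83,-2,0],[0,-60,83,-2,0]])

```text
clock: 6.75
eef_pos: [0.5406, -0.2503, 0.1827]
eef_rot: [0.539, -0.535, 0.458, -0.462]
wrist_force: [0.3, -0.1, -1.2]
finger_gap: 0.0185
```

```bash
python3 -c "
from h import *
goto(.5385,-.2484,.160,9)
snap('wrist','w9'); crop('w9',220,140,340,330,3)
snap('side','s9'); crop('s9',310,150,400,240,6)
goto(.5385,-.2484,.160,9)
"
```

```text
clk 6.75 pos [ 0.5406 -0.2503  0.1827] head 8.86 gap 18.5 F [ 0.3 -0.1 -1.2] T [-0.   -0.01  0.  ] j7 0.37 down [ 0.0089  0.0012 -1.    ]
shift [-2.2 22.7 -2. ] turn -0.1
clk 6.85 pos [ 0.5401 -0.2501  0.1821] head 8.85 gap 18.6 F [ 0.2  0.1 -0.2] T [ 0.02 -0.03  0.04] j7 0.37 down [ 0.008   0.0017 -1.    ]
shift [-1.9 22.1 -1.5] turn -0.2
```

View pics/w9_c220_140.png

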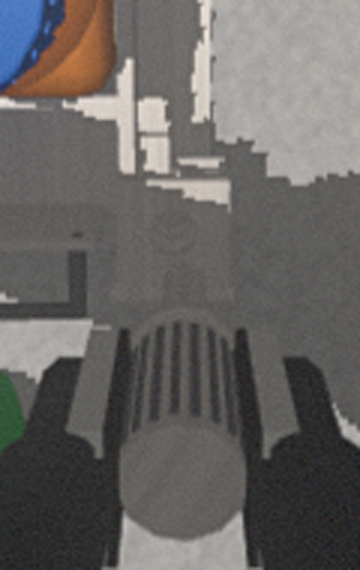

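View pics/s9_c310_150.png

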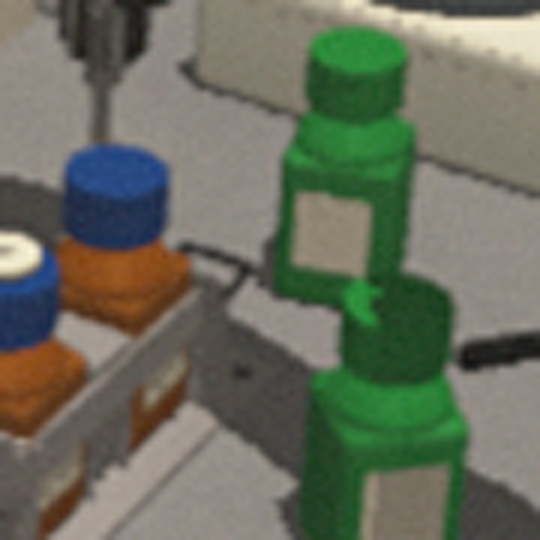

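```bash
python3 -c "
from h import *
im=cv2.imread('pics/w9.png')[190:300,240:320]; im=np.clip((im.astype(float)-40)*3,0,255).astype('uint8')
cv2.imwrite('pics/w9e.png',cv2.resize(im,None,fx=7,fy=7,interpolation=cv2.INTER_CUBIC))
"
```

```text
(no output)
```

View pics/w9e.png

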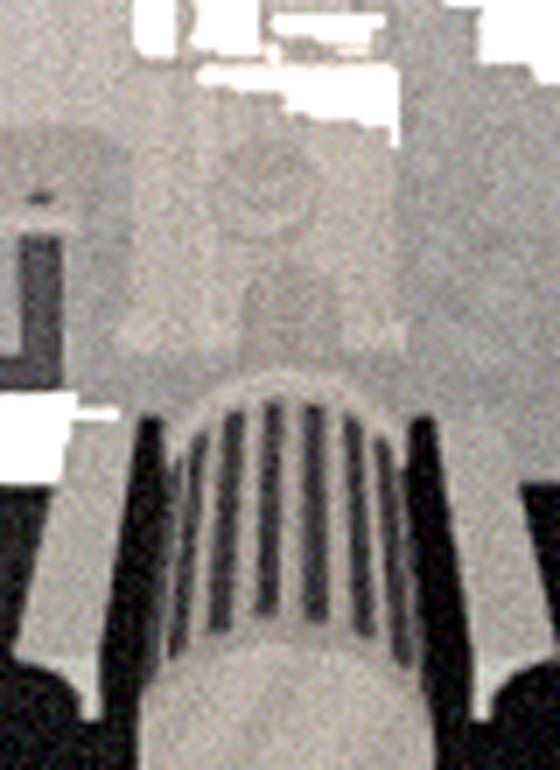

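```bash
python3 -c "
from h import *
h=at_z('w9',278.1,216.9,.088); p=at_z('w9',281.6,231.4,.1147); t=at_z('w9',220+182/3,140+478/3,.1827+.018)
print(h,p,t,h-p,h-t)
goto(.5385,-.2484,.160,9)
"
```

```text
[ 0.53906966 -0.24848986  0.088     ] [ 0.54183237 -0.25018583  0.1147    ] [ 0.5401224  -0.24866759  0.2007    ] [-0.0027627   0.00169597 -0.0267    ] [-0.00105274  0.00017773 -0.1127    ]
clk 6.85 pos [ 0.5401 -0.2501  0.1821] head 8.85 gap 18.6 F [ 0.2  0.1 -0.2] T [ 0.02 -0.03  0.04] j7 0.37 down [ 0.008   0.0017 -1.    ]
shift [-1.9 22.1 -1.5] turn -0.2
```

send_rows(moves=[[0,-1.5,10,-2,0],[0,-1.5,20,-2,0],[0,-1.5,24,-2,0],[0,-1.5,30,-2,0],[0,-1.5,32,-2,0]])

```text
clock: 7.48
eef_pos: [0.5379, -0.2487, 0.1494]
eef_rot: [0.539, -0.535, 0.459, -0.461]
wrist_force: [-0.1, -0.1, -0.4]
finger_gap: 0.0187
```

```bash
python3 -c "
from h import *
snap('wrist','w10');s=cv2.imread('pics/w10.png')
im=s[170:310,220:340]; im=np.clip((im.astype(float)-30)*2.2,0,255).astype('uint8')
cv2.imwrite('pics/w10e.png',cv2.resize(im,None,fx=5,fy=5,interpolation=cv2.INTER_CUBIC))
snap('side','s10'); crop('s10',310,150,400,240,6)
goto(.538,-.2486,.113,9)
"
```

```text
clk 7.58 pos [ 0.5381 -0.2487  0.1498] head 8.85 gap 18.4 F [-0.3  0.5 -1.3] T [ 0.03 -0.02  0.  ] j7 0.36 down [ 0.0075  0.0021 -1.    ]
shift [-0.1 36.8 -0.3] turn -0.1
```

View pics/w10e.png

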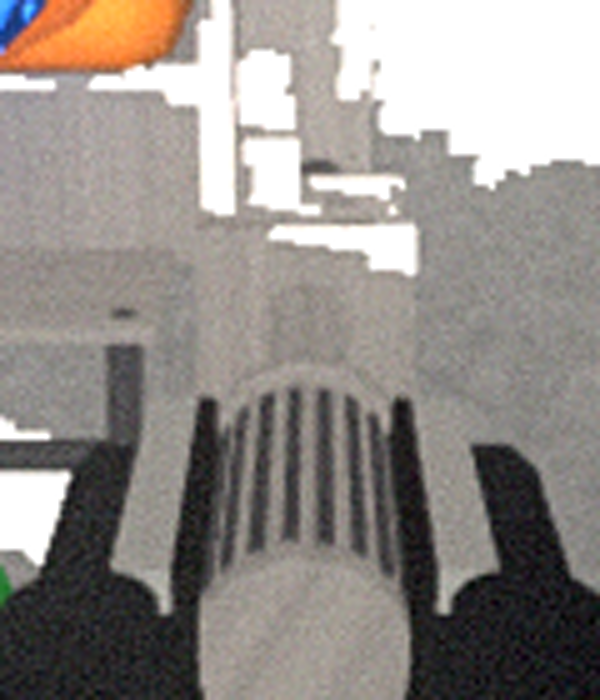

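send_rows(moves=[[0,0,4,0,0],[0,0,8,0,0],[0,0,12,0,0],[0,0,16,0,0],[0,0,18,0,0]])

```text
clock: 8.2
eef_pos: [0.538, -0.2486, 0.1313]
eef_rot: [0.539, -0.535, 0.459, -0.461]
wrist_force: [0.8, 0.2, -1.2]
finger_gap: 0.0185
```

```bash
python3 -c "
from h import *
goto(.538,-.2486,.113,9)
"
```

```text
clk 8.2 pos [ 0.538  -0.2486  0.1313] head 8.86 gap 18.5 F [ 0.8  0.2 -1.2] T [ 0.02 -0.01  0.02] j7 0.35 down [ 0.0069  0.0023 -1.    ]
shift [ 0.  18.3 -0.1] turn -0.1
```

Tip now ~24 mm into the stack with no force. Continue down.

send_rows(moves=[[0,0,4,0,0],[0,0,8,0,0],[0,0,12,0,0],[0,0,15,0,0],[0,0,16,0,0]])

```text
clock: 8.82
eef_pos: [0.5379, -0.2485, 0.115]
eef_rot: [0.539, -0.535, 0.459, -0.461]
wrist_force: [0.5, 0.3, -0.7]
finger_gap: 0.0187
```

```bash
python3 -c "
from h import *
goto(.538,-.2486,.113,9)
snap('wrist','w11')
snap('side','s11'); crop('s11',310,150,400,240,6)
"
```

```text
clk 8.82 pos [ 0.5379 -0.2485  0.115 ] head 8.86 gap 18.7 F [ 0.5  0.3 -0.7] T [-0.01  0.04  0.  ] j7 0.34 down [ 0.0066  0.0025 -1.    ]
shift [0.1 2.  0. ] turn -0.1
```

View pics/w11.png

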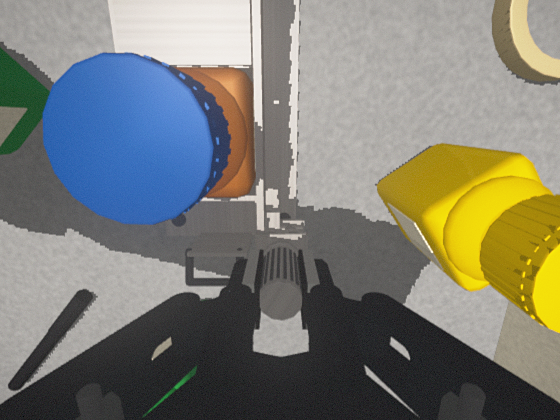

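View pics/s11_c310_150.png

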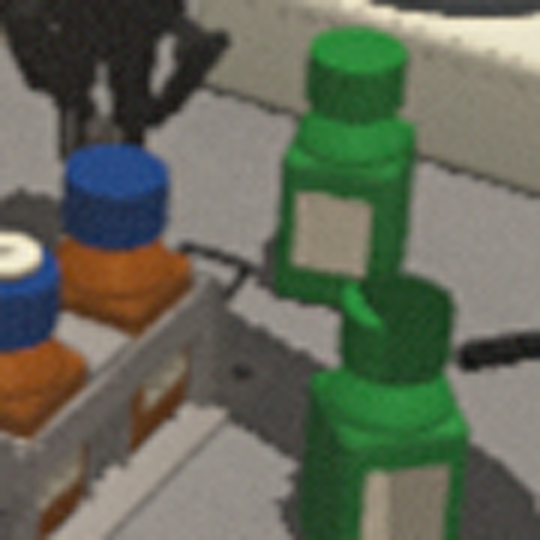

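Near the seat. Press the last few mm until contact force.

send_rows(moves=[[0,0,1,0,0],[0,0,2,0,0],[0,0,3,0,0]])

```text
clock: 9.3
eef_pos: [0.5385, -0.2487, 0.1146]
eef_rot: [0.539, -0.535, 0.459, -0.461]
wrist_force: [-4.9, 2.6, 13.8]
finger_gap: 0.0183
```

send_rows(moves=[[0,0,1,0,0],[0,0,2,0,0],[0,0,2,0,0]])

```text
clock: 9.68
eef_pos: [0.5386, -0.2487, 0.1146]
eef_rot: [0.539, -0.535, 0.459, -0.461]
wrist_force: [-4.2, 1.3, 10.4]
finger_gap: 0.0188
```

send_rows(moves=[[40,0,0,0,0],[40,0,0,0,0],[40,0,0,0,0]])

```text
clock: 10.05
eef_pos: [0.5385, -0.2487, 0.1142]
eef_rot: [0.539, -0.535, 0.459, -0.461]
wrist_force: [-0.3, -0.1, 0.8]
finger_gap: 0.0399
```

send_rows(moves=[[40,0,-50,0,0],[40,0,-110,0,0],[40,0,-110,0,0],[40,0,-110,0,0]])

```text
clock: 10.55
eef_pos: [0.5376, -0.2488, 0.2239]
eef_rot: [0.539, -0.536, 0.459, -0.461]
wrist_force: [-0.0, 0.1, -1.2]
finger_gap: 0.0399
```

```bash
python3 -c "
from h import *
snap('wrist','w12')
goto(.48,-.19,.25,9)
"
```

```text
clk 10.6 pos [ 0.5368 -0.2486  0.2227] head 8.83 gap 40.2 F [ 0.1 -0.5  0.4] T [-0.01  0.02 -0.01] j7 0.39 down [ 0.0031  0.002  -1.    ]
shift [-66.7 -27.4 -47. ] turn -0.2
```

View pics/w12.png

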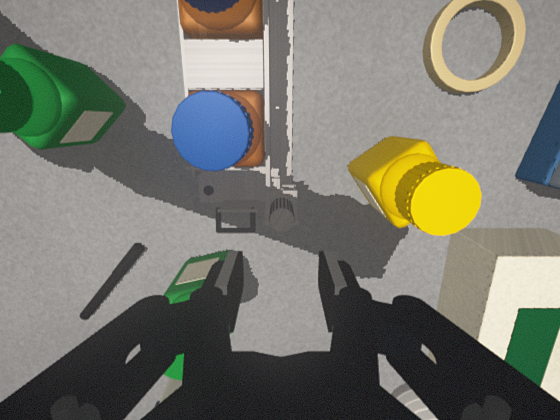

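```bash
python3 -c "
from h import *
im=cv2.imread('pics/w12.png')[80:250,160:320]; im=np.clip((im.astype(float)-15)*2,0,255).astype('uint8')
cv2.imwrite('pics/w12e.png',cv2.resize(im,None,fx=4.5,fy=4.5,interpolation=cv2.INTER_CUBIC))
for z in(.088,.132): print(proj('w12',[.538,-.2487,z]),(proj('w12',[.538,-.2487,z])-[160,80])*4.5)
"
```

```text
[280.42367512 205.09294183] [541.90653805 562.91823823]
[280.68845594 220.34760773] [543.09805171 631.56423479]
```

View pics/w12e.png

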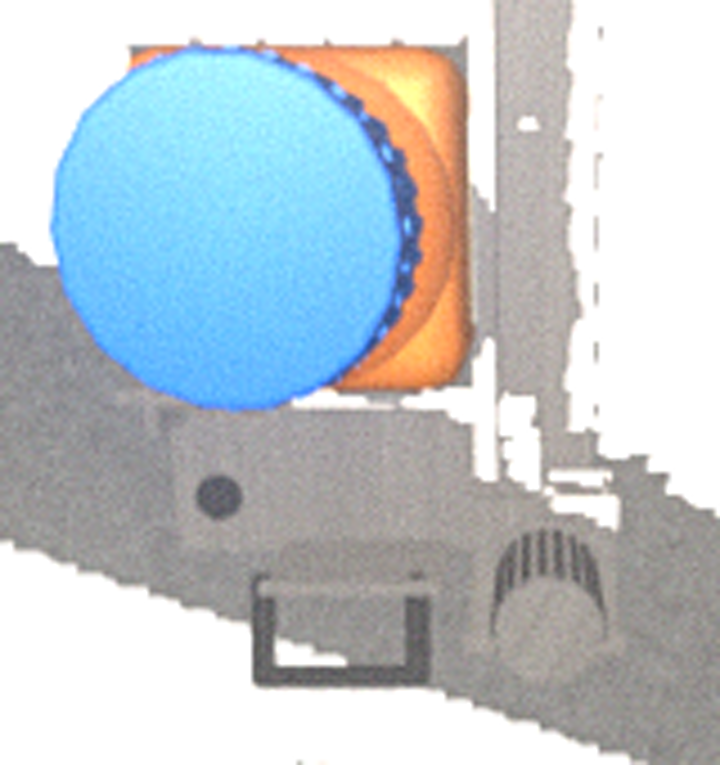

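```bash
python3 -c "
from h import *
print(at_z('w12',210.7,130.7,.1525), at_z('w8',170+240/5,60-60/5,.1525))
goto(.478,-.190,.25,129)
"
```

```text
[ 0.4819669  -0.18745349  0.1525    ] [ 0.48526799 -0.19175163  0.1525    ]
clk 10.6 pos [ 0.5368 -0.2486  0.2227] head 8.83 gap 40.2 F [ 0.1 -0.5  0.4] T [-0.01  0.02 -0.01] j7 0.39 down [ 0.0031  0.002  -1.    ]
shift [-67.  -27.4 -49. ] turn -120.2
```

send_rows(moves=[[80,-67,-28,-47,-50],[80,-67,-28,-47,-50],[80,-67,-28,-47,-50],[80,-67,-28,-47,-50],[80,-67,-28,-47,-50]])

```text
clock: 11.22
eef_pos: [0.4784, -0.1893, 0.2483]
eef_rot: [0.683, -0.68, 0.189, -0.188]
wrist_force: [0.9, -0.3, -1.1]
finger_gap: 0.0798
```

```bash
python3 -c "
from h import *
goto(.478,-.190,.25,129)
"
```

```text
clk 11.22 pos [ 0.4784 -0.1893  0.2483] head 59.09 gap 79.8 F [ 0.9 -0.3 -1.1] T [ 0.05 -0.03  0.02] j7 1.24 down [-9.0e-04  3.9e-03 -1.0e+00]
shift [ 0.  -1.7 -0.8] turn -69.9
```

send_rows(moves=[[80,0,-2,-1,-50],[80,0,-2,-1,-50],[80,0,-2,-1,-50],[80,0,-2,-1,-50],[80,0,-2,-1,-50]])

```text
clock: 11.85
eef_pos: [0.4764, -0.1897, 0.2479]
eef_rot: [0.7, -0.695, -0.118, 0.12]
wrist_force: [0.2, 0.2, 0.6]
finger_gap: 0.0801
```

send_rows(moves=[[80,0,0,0,-10],[80,0,0,0,-10],[80,0,0,0,-10]])

```text
clock: 12.22
eef_pos: [0.4757, -0.1896, 0.2468]
eef_rot: [0.687, -0.681, -0.177, 0.18]
wrist_force: [0.0, 0.6, 0.1]
finger_gap: 0.08
```

```bash
python3 -c "
from h import *
goto(.478,-.190,.14,119)
snap('wrist','w13')
goto(.478,-.190,.14,119)
"
```

```text
clk 12.22 pos [ 0.4757 -0.1896  0.2468] head 119.2 gap 80.0 F [0.  0.6 0.1] T [-0.02 -0.02 -0.  ] j7 2.27 down [-0.0067  0.0075 -0.9999]
shift [  2.  106.7  -2.6] turn 0.2
clk 12.28 pos [ 0.4759 -0.1896  0.2471] head 119.23 gap 79.8 F [0.3 0.1 0.1] T [-0.01  0.03 -0.02] j7 2.27 down [-0.0061  0.0072 -1.    ]
shift [  1.8 107.1  -2.4] turn 0.2
```

View pics/w13.png

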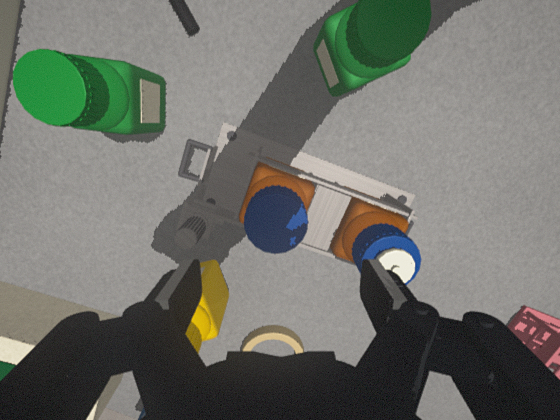

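```bash
python3 -c "
from h import *
crop('w13',220,165,330,275,6)
"
```

```text
(no output)
```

View pics/w13_c220_165.png

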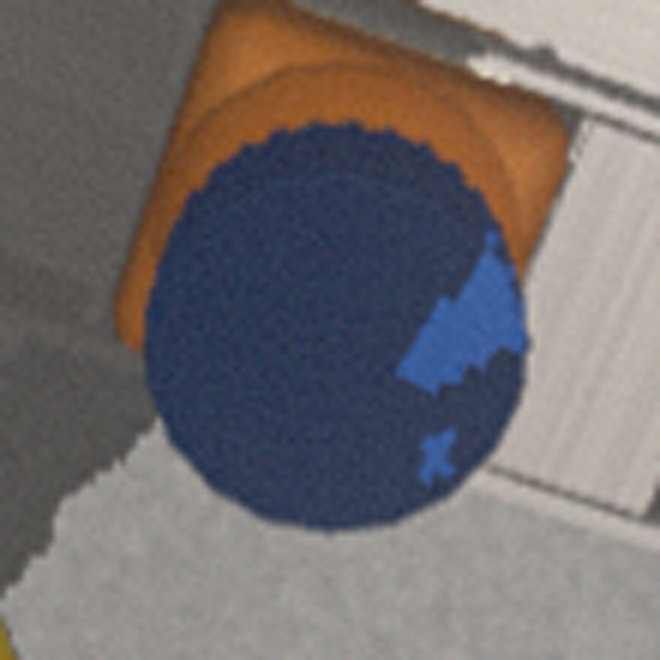

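```bash
python3 -c "
from h import *
print(at_z('w13',276.1,223.5,.1525))
M=np.load('pics/w13.npz');print(M['eye'])
"
```

```text
[ 0.48032205 -0.18841172  0.1525    ]
[ 0.41165505 -0.22528688  0.37512344]
```

```bash
python3 -c "
from h import *
goto(.4812,-.1888,.138,119)
"
```

```text
clk 12.28 pos [ 0.4759 -0.1896  0.2471] head 119.23 gap 79.8 F [0.3 0.1 0.1] T [-0.01  0.03 -0.02] j7 2.27 down [-0.0061  0.0072 -1.    ]
shift [  5.2 109.1  -2.9] turn 0.2
```

send_rows(moves=[[75,5,30,-3,0],[75,5,70,-3,0],[75,5,80,-3,0],[75,5,80,-3,0]])

```text
clock: 12.78
eef_pos: [0.481, -0.1891, 0.1669]
eef_rot: [0.688, -0.681, -0.177, 0.18]
wrist_force: [0.0, 0.5, -0.2]
finger_gap: 0.0749
```

```bash
python3 -c "
from h import *
goto(.4812,-.1888,.138,119)
snap('wrist','w14'); snap('side','s14'); crop('s14',290,100,390,230,5)
goto(.4812,-.1888,.138,119)
"
```

```text
clk 12.78 pos [ 0.481  -0.1891  0.1669] head 119.21 gap 74.9 F [ 0.   0.5 -0.2] T [ 0.02 -0.01  0.06] j7 2.19 down [-0.0071  0.0079 -0.9999]
shift [ 0.3 28.9 -0.2] turn 0.2
clk 12.88 pos [ 0.4825 -0.1895  0.1685] head 119.21 gap 75.0 F [ 0.3 -0.5  0.1] T [ 0.01 -0.01 -0.03] j7 2.19 down [-0.0037  0.0061 -1.    ]
shift [-0.8 30.6  1. ] turn 0.2
```

View pics/w14.png

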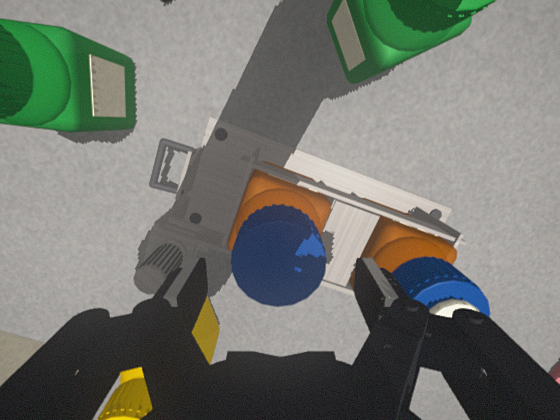

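View pics/s14_c290_100.png

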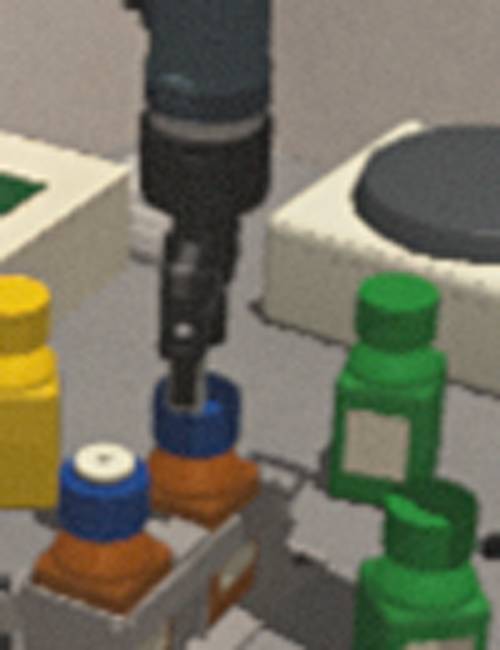

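send_rows(moves=[[75,-1,15,1,0],[75,-1,30,1,0],[75,-1,30,1,0],[75,-1,30,1,0]])

```text
clock: 13.38
eef_pos: [0.4809, -0.1888, 0.1383]
eef_rot: [0.687, -0.682, -0.178, 0.179]
wrist_force: [0.2, 0.3, -0.2]
finger_gap: 0.0748
```

send_rows(moves=[[40,0,0,0,0],[40,0,0,0,0],[40,0,0,0,0],[40,0,0,0,0]], grip_force=40)

```text
clock: 13.88
eef_pos: [0.4815, -0.1892, 0.1389]
eef_rot: [0.686, -0.682, -0.178, 0.179]
wrist_force: [-0.1, -1.3, 3.0]
finger_gap: 0.0508
```

```bash
python3 -c "
from h import *
goto(.4812,-.1888,.138,119)
snap('wrist','w15'); 
goto(.4812,-.1888,.138,119)
"
```

```text
clk 13.88 pos [ 0.4815 -0.1892  0.1389] head 119.21 gap 50.8 F [-0.1 -1.3  3. ] T [-0.13 -0.09 -0.  ] j7 2.16 down [-0.0027  0.0057 -1.    ]
shift [-0.1  0.9  0.5] turn 0.2
clk 13.93 pos [ 0.4815 -0.1892  0.1389] head 119.21 gap 51.0 F [-0.1 -0.7  2.8] T [-0.14 -0.07  0.05] j7 2.16 down [-0.0027  0.0057 -1.    ]
shift [-0.1  0.9  0.5] turn 0.2
```

View pics/w15.png

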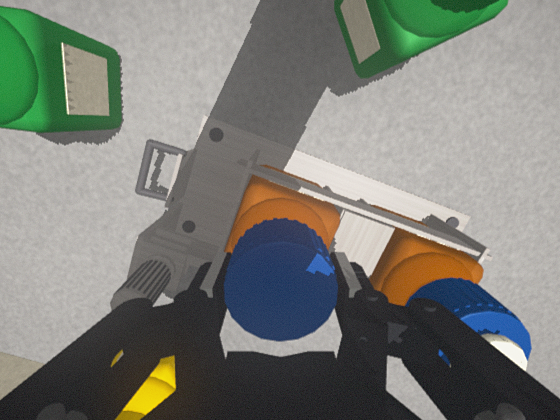

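send_rows(moves=[[40,0,0,0,8],[40,0,0.2,0,16],[40,0,0.3,0,24],[40,0,0.4,0,32],[40,0,0.4,0,40]])

```text
clock: 14.55
eef_pos: [0.4814, -0.1891, 0.1384]
eef_rot: [0.706, -0.702, 0.069, -0.067]
wrist_force: [-1.0, -1.0, 0.9]
finger_gap: 0.0508
```

```bash
python3 -c "
from h import *
goto(.4815,-.1892,.138,119)
"
```

```text
clk 14.55 pos [ 0.4814 -0.1891  0.1384] head 78.98 gap 50.8 F [-1.  -1.   0.9] T [-0.02 -0.13  0.14] j7 1.5 down [-0.003   0.0057 -1.    ]
shift [ 0.1  0.4 -0. ] turn -40.0
```

send_rows(moves=[[40,0,0.1,0,9],[40,0,0.2,0,18],[40,0,0.3,0,27],[40,0,0.4,0,36],[40,0,0.5,0,45]])

```text
clock: 15.18
eef_pos: [0.4817, -0.189, 0.138]
eef_rot: [0.625, -0.622, 0.335, -0.332]
wrist_force: [-0.6, -0.8, 0.8]
finger_gap: 0.0506
```

```bash
python3 -c "
from h import *
goto(.4815,-.1892,.138,119)
snap('wrist','w16')
"
```

```text
clk 15.18 pos [ 0.4817 -0.189   0.138 ] head 33.73 gap 50.6 F [-0.6 -0.8  0.8] T [-0.06 -0.27  0.13] j7 0.76 down [-0.0022  0.0055 -1.    ]
shift [ 0.  -0.  -0.2] turn -85.3
```

View pics/w16.png

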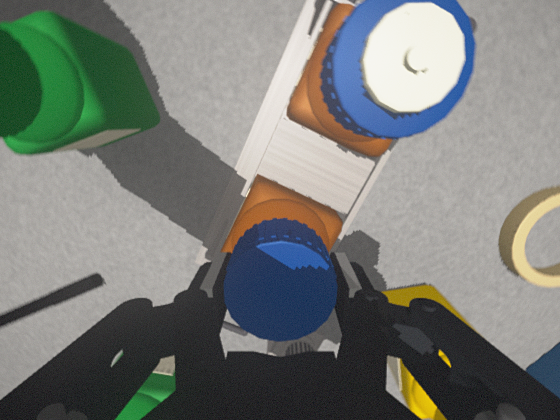

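send_rows(moves=[[40,0,0.1,0,8],[40,0,0.2,0,16],[40,0,0.3,0,24],[40,0,0.3,0,30]])

```text
clock: 15.72
eef_pos: [0.4821, -0.1891, 0.1377]
eef_rot: [0.516, -0.514, 0.486, -0.483]
wrist_force: [0.1, -2.0, 0.4]
finger_gap: 0.0508
```

```bash
python3 -c "
from h import *
goto(.4815,-.1892,.138,119)
"
```

```text
clk 15.72 pos [ 0.4821 -0.1891  0.1377] head 3.5 gap 50.8 F [ 0.1 -2.   0.4] T [-0.22 -0.36  0.09] j7 0.26 down [-0.0011  0.005  -1.    ]
shift [ 0.  -0.3 -0.6] turn -115.5
```

send_rows(moves=[[40,0,0.1,0,5],[40,0,0.1,0,10],[40,0,0.2,0,15]])

```text
clock: 16.1
eef_pos: [0.4823, -0.1892, 0.1375]
eef_rot: [0.448, -0.447, 0.549, -0.546]
wrist_force: [-0.3, -1.4, 0.9]
finger_gap: 0.051
```

```bash
python3 -c "
from h import *
goto(.4815,-.1892,.138,119)
"
```

```text
clk 16.1 pos [ 0.4823 -0.1892  0.1375] head -11.48 gap 51.0 F [-0.3 -1.4  0.9] T [-0.23 -0.21  0.17] j7 0.01 down [-5.0e-04  4.5e-03 -1.0e+00]
shift [ 0.2 -0.5 -0.8] turn -130.5
```

send_rows(moves=[[40,0,0.1,0,5],[40,0,0.1,0,10],[40,0,0.2,0,15]])

```text
clock: 16.48
eef_pos: [0.4824, -0.1893, 0.1374]
eef_rot: [0.373, -0.372, 0.602, -0.6]
wrist_force: [0.6, -0.5, 1.1]
finger_gap: 0.0512
```

```bash
python3 -c "
from h import *
goto(.4815,-.1892,.138,119)
"
```

```text
clk 16.48 pos [ 0.4824 -0.1893  0.1374] head -26.47 gap 51.2 F [ 0.6 -0.5  1.1] T [-0.32 -0.15  0.13] j7 -0.24 down [-1.0e-04  3.9e-03 -1.0e+00]
shift [ 0.3 -0.6 -0.8] turn -145.5
```

send_rows(moves=[[40,0,0.1,0,5],[40,0,0.1,0,10]])

```text
clock: 16.73
eef_pos: [0.4824, -0.1894, 0.1373]
eef_rot: [0.319, -0.318, 0.632, -0.63]
wrist_force: [-1.1, -1.3, 1.5]
finger_gap: 0.0509
```

```bash
python3 -c "
from h import *
goto(.4815,-.1892,.138,119.2)
"
```

```text
clk 16.73 pos [ 0.4824 -0.1894  0.1373] head -36.45 gap 50.9 F [-1.1 -1.3  1.5] T [-0.43 -0.12  0.17] j7 -0.41 down [-1.0e-04  3.3e-03 -1.0e+00]
shift [ 0.3 -0.7 -0.8] turn -155.6
```

send_rows(moves=[[40,0,0.1,0,5],[40,0,0.1,0,10]])

```text
clock: 16.98
eef_pos: [0.4824, -0.1897, 0.1372]
eef_rot: [0.265, -0.264, 0.656, -0.655]
wrist_force: [-0.0, -1.2, 0.7]
finger_gap: 0.051
```

```bash
python3 -c "
from h import *
goto(.4815,-.1892,.138,119.2)
"
```

```text
clk 16.98 pos [ 0.4824 -0.1897  0.1372] head -46.07 gap 51.0 F [-0.  -1.2  0.7] T [-0.5  -0.09  1.79] j7 -0.57 down [-3.e-04  9.e-04 -1.e+00]
shift [ 0.3 -0.8 -1. ] turn -165.3
```

send_rows(moves=[[40,0,0.1,0,5],[40,0,0.1,0,10]])

```text
clock: 17.23
eef_pos: [0.485, -0.1876, 0.1374]
eef_rot: [-0.211, 0.208, -0.675, 0.676]
wrist_force: [5.3, 2.1, -2.5]
finger_gap: 0.0504
```

```bash
python3 -c "
from h import *
goto(.4815,-.1892,.138,119.2)
"
```

```text
clk 17.23 pos [ 0.485  -0.1876  0.1374] head -55.49 gap 50.4 F [ 5.3  2.1 -2.5] T [ 0.3  -0.95  1.61] j7 -0.73 down [ 4.3e-03  2.0e-04 -1.0e+00]
shift [ 3.8 -0.6 -0.7] turn -174.7
```

```bash
python3 -c "
from h import *
snap('wrist','w17');snap('side','s17'); crop('s17',270,120,400,250,5)
"
```

```text
(no output)
```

View pics/w17.png

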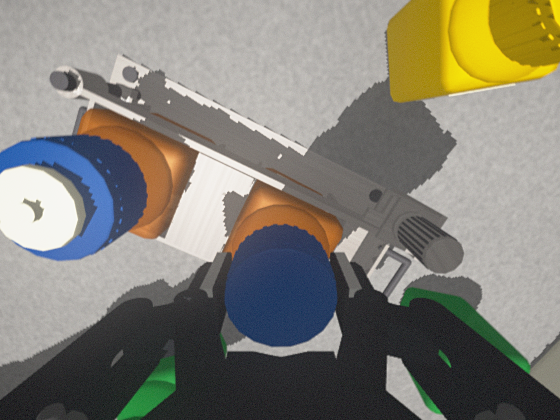

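View pics/s17_c270_120.png

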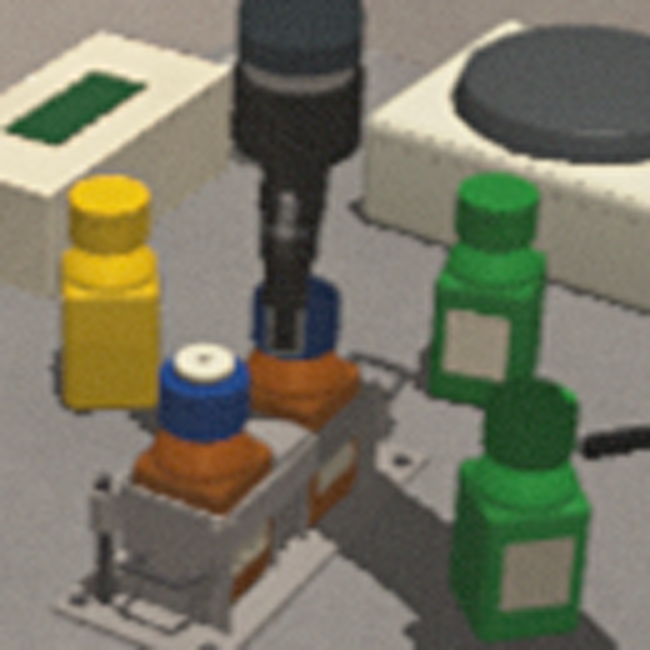

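send_rows(moves=[[72,0,0,0,0],[72,0,0,0,0],[72,0,0,0,0]])

```text
clock: 17.7
eef_pos: [0.4846, -0.1877, 0.1371]
eef_rot: [-0.211, 0.208, -0.675, 0.675]
wrist_force: [0.1, -0.1, -0.0]
finger_gap: 0.0716
```

```bash
python3 -c "
from h import *
goto(.4819,-.1891,.137,-50)
snap('wrist','w18'); crop('w18',200,180,360,360,4)
goto(.4819,-.1891,.137,-50)
"
```

```text
clk 17.7 pos [ 0.4846 -0.1877  0.1371] head -55.51 gap 71.6 F [ 0.1 -0.1 -0. ] T [-0.01  0.01  0.05] j7 -0.73 down [ 3.6e-03  9.0e-04 -1.0e+00]
shift [ 3.   0.1 -0.4] turn -5.5
clk 17.75 pos [ 0.4847 -0.1878  0.1371] head -55.51 gap 72.1 F [ 0.4 -0.2 -0.1] T [-0.01  0.03 -0.06] j7 -0.73 down [ 3.8e-03  8.0e-04 -1.0e+00]
shift [ 3.1  0.1 -0.5] turn -5.5
```

View pics/w18_c200_180.png

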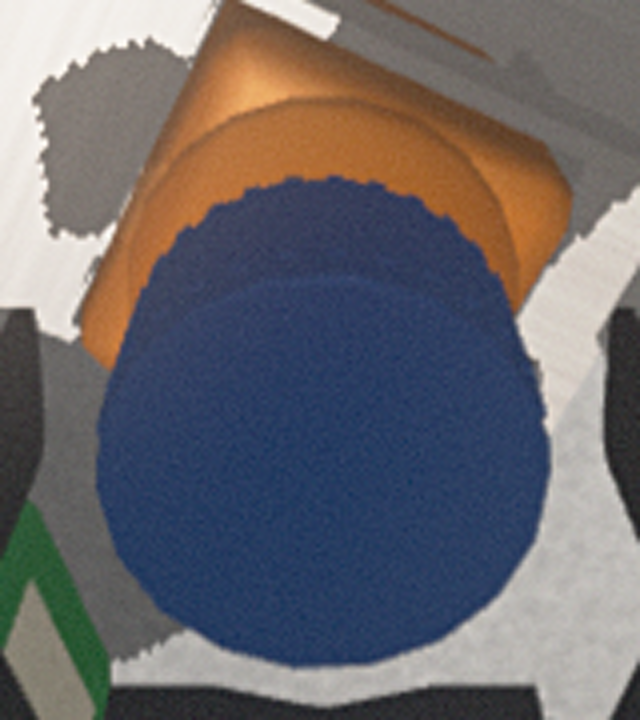

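```bash
python3 -c "
from h import *
p=at_z('w18',280.8,297.8,.151)[:2]; print(p, p-.00095*np.array([.824,.566])-.00069*np.array([.566,-.824]))
for n,u in(('w14',None),):pass
"
```

```text
[ 0.48293033 -0.18755667] [ 0.48175699 -0.18752581]
```

send_rows(moves=[[72,2.8,0.2,-0.8,-6],[72,2.8,0.2,-0.8,-6],[72,2.8,0.2,-0.8,-6]])

```text
clock: 18.12
eef_pos: [0.4819, -0.1889, 0.1369]
eef_rot: [-0.245, 0.243, -0.663, 0.664]
wrist_force: [-0.5, 0.3, -0.1]
finger_gap: 0.0721
```

send_rows(moves=[[40,0,0,0,0],[40,0,0,0,0],[40,0,0,0,0],[40,0,0,0,0]], grip_force=30)

```text
clock: 18.62
eef_pos: [0.4822, -0.1891, 0.1372]
eef_rot: [-0.246, 0.242, -0.663, 0.664]
wrist_force: [0.2, -0.2, 0.6]
finger_gap: 0.0512
```

```bash
python3 -c "
from h import *
goto(.4819,-.1886,.137,-50)
"
```

```text
clk 18.62 pos [ 0.4822 -0.1891  0.1372] head -49.63 gap 51.2 F [ 0.2 -0.2  0.6] T [-0.08 -0.04 -0.01] j7 -0.63 down [ 4.5e-03  4.0e-04 -1.0e+00]
shift [-0.1  0.2 -0.6] turn 0.4
```

send_rows(moves=[[40,0,0,0,1],[40,0,0,0,2]])

```text
clock: 18.88
eef_pos: [0.4823, -0.1892, 0.1372]
eef_rot: [-0.234, 0.231, -0.667, 0.668]
wrist_force: [0.0, -0.9, 0.8]
finger_gap: 0.0511
```

```bash
python3 -c "
from h import *
goto(.4819,-.1886,.137,-50)
"
```

```text
clk 18.88 pos [ 0.4823 -0.1892  0.1372] head -51.56 gap 51.1 F [ 0.  -0.9  0.8] T [-0.23 -0.05  0.67] j7 -0.66 down [ 4.5e-03 -4.0e-04 -1.0e+00]
shift [-0.1  0.2 -0.7] turn -1.6
```

send_rows(moves=[[40,0,0,0,-4],[40,0,-0.1,0,-12],[40,0,-0.2,0,-21],[40,0,-0.3,0,-30],[40,0,-0.4,0,-39]], grip_force=40)

```text
clock: 19.5
eef_pos: [0.482, -0.1887, 0.1376]
eef_rot: [-0.444, 0.442, -0.55, 0.552]
wrist_force: [0.2, 1.3, 1.1]
finger_gap: 0.051
```

```bash
python3 -c "
from h import *
goto(.4823,-.1892,.1375,43)
"
```

```text
clk 19.5 pos [ 0.482  -0.1887  0.1376] head -12.4 gap 51.0 F [0.2 1.3 1.1] T [ 0.13  0.19 -0.14] j7 -0.01 down [ 3.8e-03  8.0e-04 -1.0e+00]
shift [0.5 0.1 0.4] turn -55.4
```

send_rows(moves=[[40,0,-0.1,0,-9],[40,0,-0.2,0,-18],[40,0,-0.3,0,-27],[40,0,-0.3,0,-36],[40,0,-0.4,0,-45]])

```text
clock: 20.12
eef_pos: [0.4816, -0.1887, 0.1381]
eef_rot: [0.622, -0.62, 0.338, -0.339]
wrist_force: [-0.6, -0.1, 1.4]
finger_gap: 0.0508
```

```bash
python3 -c "
from h import *
goto(.4823,-.1892,.1375,43)
"
```

```text
clk 20.12 pos [ 0.4816 -0.1887  0.1381] head 32.74 gap 50.8 F [-0.6 -0.1  1.4] T [-0.07  0.21 -0.12] j7 0.74 down [ 0.0028  0.0013 -1.    ]
shift [0.8 0.6 0.4] turn -10.3
```

send_rows(moves=[[40,0,0,0,-5],[40,0,-0.1,0,-10],[40,0,-0.1,0,-10]])

```text
clock: 20.5
eef_pos: [0.4815, -0.1888, 0.1382]
eef_rot: [0.648, -0.647, 0.283, -0.285]
wrist_force: [0.3, -0.8, 1.9]
finger_gap: 0.051
```

```bash
python3 -c "
from h import *
goto(.4823,-.1892,.1375,43)
for c in('wrist','side','top'): snap(c,c+'20')
crop('side20',270,120,400,250,5); crop('top20',265,150,425,270,5)
goto(.4823,-.1892,.1375,43)
"
```

```text
clk 20.5 pos [ 0.4815 -0.1888  0.1382] head 42.62 gap 51.0 F [ 0.3 -0.8  1.9] T [-0.1   0.08  0.05] j7 0.91 down [ 0.0026  0.0015 -1.    ]
shift [0.8 0.7 0.3] turn -0.4
clk 20.65 pos [ 0.4815 -0.1888  0.1383] head 42.65 gap 50.8 F [-0.2  0.2  1.7] T [-0.16  0.16  0.  ] j7 0.91 down [ 0.0025  0.0012 -1.    ]
shift [0.8 0.8 0.4] turn -0.4
```

View pics/wrist20.png

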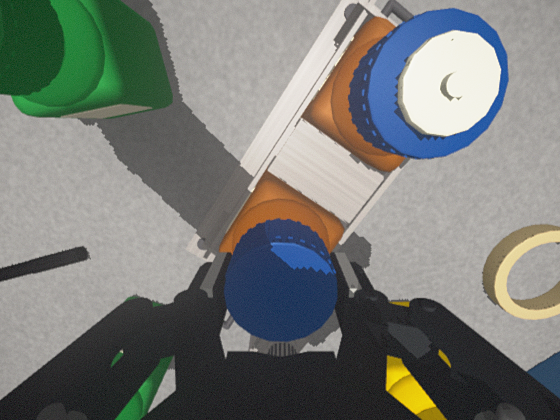

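View pics/side20_c270_120.png

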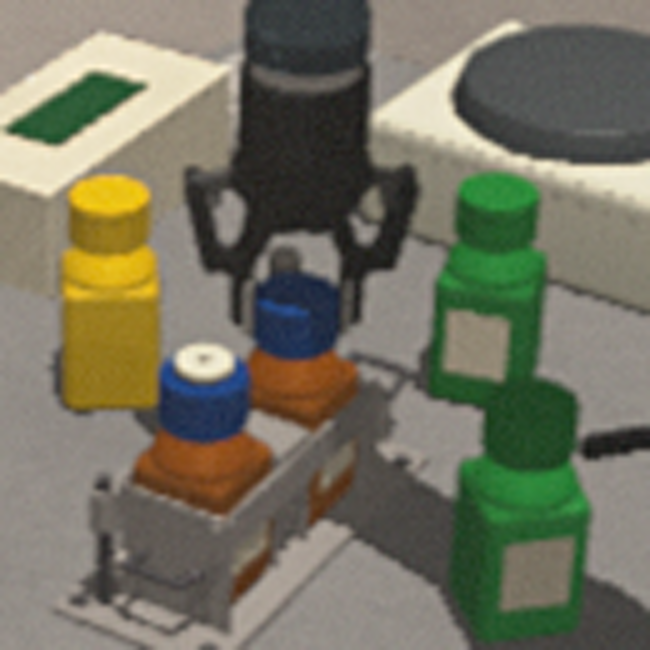

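View pics/top20.png

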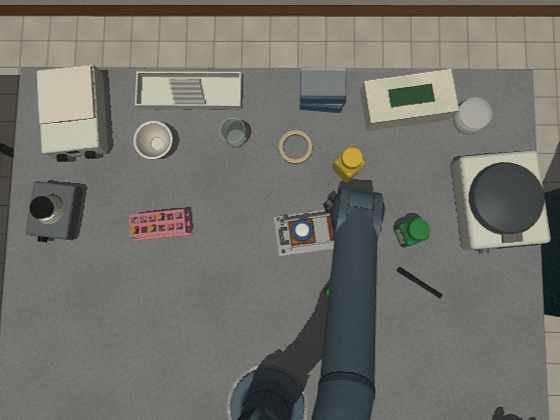

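```bash
python3 -c "
from h import *
print(env.close_job())
"
```

```text
the job is handed in; nothing more can be done
None
```

The carrier is ready and I have handed the job in after 20.7 s on the robot's clock. The gripper is still holding the plain cap at 40 N.

- **Pin:** The drop pin went down freely through both ears and the bar's tab. It then stopped with about 14 N of contact force at the height where its flange should rest on the upper ear (TCP 114.6 mm, 114.2 mm expected). After I let go, the wrist picture showed its top within about 1 px of where a seated pin's top should be.
- **Cap screwed home:** The cap hit its stop after about 160–165° of turning, at about 1.8 N m. I ran one step too far, so the gripper slipped about 10° on the cap and shifted 3 mm sideways. I released, re-centred and gripped again. Turning 2° further raised the torque to 0.67 N m, against 0.12 N m for free turning, so the cap was home.
- **Backed off a quarter turn:** I turned the gripper back about 92.5° from there. That is 90° plus an allowance for the bottle's 0–3.6° of play in its cell. I did not measure the cap's angle directly, so it could be a few degrees off.
- **Final state:** The last pictures show the bottle standing in its cell, with a slight upward push of 1.7 N on the tool. The neighbouring bottle, tubes and other items look unmoved. One green bottle was partly hidden by the arm in the last top view, but the side view shows it in place.
- **Camera disagreement:** The wrist camera put the pin and the ear hole about 4–5 mm away in y from the top camera, and the cap about 2–4 mm, more than the stated 2 mm accuracy. I placed both the pin and the cap grip by the wrist camera.

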